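# Close the connector tester and press its sunken start key

## Task

Swing the tester's open clear cover fully shut over the connector that lies in its nest. Then reach a fingertip down into the well of the green station, press the sunken green start key right down, keep it down for a good second, let it come up again and move clear. Use only the fingertips: pick nothing up, do not press the blue key, do not press green while the cover is open, and leave the connector in its nest and everything else on the bench where it is.

Things in the scene. Friction and masses are not known exactly. Their poses are not given: they have to be found in the camera images.
- tester: connector test fixture, fixed to the bench: white box 150 (x) x 170 (y) x 55 mm with a black deck (top 63 mm up), two lamps and a small display on its front (-x) side. Origin: centre of the underside; z up, -x is its front. Two 14 mm square hinge pillars stand at its rear, up to 110 mm.
- hinge (a point): middle of the cover's hinge axis, at x +62 mm, z 104 mm in the tester's frame; fixed to the tester and with its axes. The axis runs along the tester's y.
- cover (a joint): angle of the clear cover (rad): 0 shut and level, 1.57 upright, up to 1.9 leaning backward (to the tester's +x). Its stiff friction hinge holds it at any angle (about 0.22 N m to move it, 2 N at the lip); it does not fall and does not latch. It begins standing open, at 1.35 to 1.85.
- cover_lip (a point): on the outer (upper) face of the cover, in the middle of the black lip at its free edge, 133 mm from the hinge axis. The cover is an aluminium frame 130 mm wide (y) round a clear pane, 8 mm thick; its inner face lies in the plane of the hinge axis, its outer face 8 mm from it, and the lip (80 mm wide) ends 140 mm from the axis. Shut, its top is 112 mm above the bench. It turns with the cover: its x points from lip to hinge, its z out of the outer face.
- pocket (a point): centre of the floor of the nest's pocket (63 mm above the bench), where the connector sits. Walls 14 mm high, pocket 44 x 34 mm.
- part: black moulded connector 40 x 30 x 22 mm, loose in the pocket. Origin: centre of its underside. Two rubber pads under the cover come to about 3 mm above it.
- start_station: grey cast key station with a green collar, bolted to the bench: 92 x 92 mm, 75 mm high, collar 4 mm more. Origin: centre of the underside; z up. A round well of 52 mm diameter goes straight down in its middle.
- start_mouth (a point): centre of the green well's mouth, on top of the collar, 79 mm above the bench.
- start_top (a point): centre of the top of the green start key, a 36 mm round key at the bottom of the well; 20 mm below the mouth when up. It moves with the key. The floor round the key is 18 mm below its top.
- start_key (a joint): how far the green key is pressed (m): 0 up, 0.006 at its stop. Sprung: 2.5 N to start it, 4.6 N at the stop.
- clear_station: twin of the green station with a blue collar and key (it clears the shift's count). Origin: centre of the underside. It must not be pressed.
- clear_key (a joint): how far the blue key is pressed (m), 0 up, 0.006 at its stop.
- spare_a: spare black connector 40 x 30 x 22 mm lying on the bench beyond the stations; origin: centre of its underside. Leave it.
- spare_b: another spare connector, on the robot's side of the stations; origin: centre of its underside. Leave it.
- driver: grey electric screwdriver lying on the bench, 227 mm long, 39 mm high; origin on the bench under its body, x along it. Leave it.
- fitting: turned aluminium end fitting standing upright, 46 mm diameter, 100 mm high; origin: centre of its underside. Leave it.
- screwdriver: hand screwdriver with a yellow handle, 180 mm long, lying on the bench at the robot's left; origin on the bench under it, x along it. Leave it.

How it is judged (in metres and radians):
On the way, in this order (a step that is already met when the one before it is completed fails the run):
1. the cover is fully shut (value of joint cover below 0.05 rad), for 0.2 s.
2. the green key is held right down, with the cover shut (value of joint start_key above 0.0045 m and value of joint cover below 0.05 rad), for 0.8 s.
At the end, for the whole second after the job is handed in: The cover is shut (under 0.05 rad), the green key has been held down (over 4.5 mm) for at least 0.8 s after that and is up again (under 1 mm), the blue key is up, and the connector lies flat in the pocket (origin within 6 mm of the pocket's centre, tilt under 0.15 rad) at rest (value of joint cover below 0.05 rad and value of joint each of start_key, clear_key below 0.001 m and distance between part and pocket below 0.006 m and angle between part's own z axis and vertical below 0.15 rad and linear speed of part below 0.02 m/s); the robot touches nothing.
It fails at once if the blue key is pressed (over 2 mm) (value of joint clear_key above 0.002 m).
It fails at once if the green key is pressed (over 2 mm) while the cover is open (over 0.1 rad) (value of joint start_key above 0.002 m and value of joint cover above 0.1 rad).
It fails at once if the connector is lifted or moved from its place in the nest (over 8 mm) (distance of part from where it was at the start of the episode above 0.008 m).
It fails at once if a spare connector, a screwdriver or the fitting is moved (over 15 mm) or picked up (distance of any of spare_a, spare_b, driver, fitting, screwdriver from where it was at the start of the episode above 0.015 m).
It also fails if it takes over 56 s, if anything falls off the work surface, if the arm or the gripper's body presses on something with over 40 N, if the wrist force passes 120 N, or if a joint passes its speed limit or range.

## Robot

A 6-joint arm with a two-finger parallel gripper is mounted at the origin on the work surface. World frame = base frame: x ahead of the robot, y to its left, z up, the work surface at z = 0. Lengths are in mm, angles in degrees, forces in N, time in s.
With the tool pointing down it reaches from about 300 to 850 mm from the base axis. Payload 4.2 kg.
Tool frame: the origin (TCP) lies between the finger pads; the fingertips stand 22 mm ahead of it and the grasp point (between the pads) lies 3 mm ahead of it (env.finger_overhang is the distance from the TCP to the fingertips, in mm); z points along the fingers, y is the line along which they close (so a half turn about z gives the same grasp; the last joint's range is limited). The gripper opens to 91 mm and grips with 3 to 60 N. Pads are 32 mm wide; open, the fingers measure 118 mm over their backs; the gripper's body (76 mm by 178 mm) begins 60 mm behind the grasp point.
Start: joints at [67.208, 18.312, 89.639, -0, 72.044, -1.146], TCP at [212.108, 534.467, 202.376] pointing down, gripper open.
Joint ranges: [-177.97, 177.97], [-48.28, 115.42], [12.27, 149.76], [-77.06, 257.06], [2.81, 150.46], [-146.56, 146.56]. Speed limits (degrees/s): [147.25, 147.25, 180, 180, 180, 180].

## Interface

Orientations are given as [roll, pitch, yaw] about the fixed x, y, z axes, in that order (R = Rz(yaw) Ry(pitch) Rx(roll)).
In Python, from workcell import state, cams, ticket, look_for, outline_of, env gives the robot as it stands.
- The arm moves only by the tool servo_tool, never from a script. Its argument "steps" is a list of rows, each a list of 3 entries, a list of its own where there are three numbers: the closure in counts, from 0 (fully open) to 255 (shut), then the shift along the tool's x, y, z in mm, then the turn, a rotation vector about the tool's x, y, z in rad. A call has exactly 10 rows; each row shifts and turns the commanded pose from where the row before left it, along the tool's axes as they then stand; what a row does not reach is not made up. A row lasts 1/10 s, in which the tool goes at most 50 mm and 8.59 degrees, less where a joint would pass 70% of its speed; a pose out of reach is approached as far as the arm can. A call with a gripper value outside its range is refused whole. The fingers move at their own pace and stop on an object; "squeeze" is the grip in N (left out, the last holds). Time passes only in rows, so rows that do not move let the fingers close, or fill a call up. It gives the time, the measured TCP pose, the force, the opening and the grip force at its end, in the units of the state.
- state(): the state, without advancing time (a new reading comes with each control period).
- cams.grab_frame(name): name is "side" or "top" or "wrist"; returns a dict with "color" (480x640x3 uint8, red, green, blue), "z_map" (480x640 float32, mm along the optical axis (not along the pixel's ray), 0 where there is no reading), "fovy" (degrees; the focal length in pixels is half the picture's height over the tangent of half this angle, whatever the lens; pixels are square), "cx", "cy" (the principal point, pixels), "eye" and "rotation" of the camera in the world; the wrist camera has in their place "tool_from_camera" (4x4, takes a point from camera to tool coordinates, whose origin is the TCP and whose axes are the flange's). Camera axes: x right, y up, looking along -z (the intrinsics and any distortion apply to the point x, -y, -z); pixel columns grow to the right and rows downward; lengths in mm; the calibration is good to about 2 mm. A picture is of the moment at which its call begins: read the wrist's pose just before it.
- ticket.job_done(): hands the job in; it is judged then, once.
Trained networks look in a picture, given as the dict that the camera call returned (one of the last four; its "shot" number tells which), for a name from the list of things; names that differ only in an ending like _2 or _b are one class to them, and where a whole thing is asked for, a point or a joint stands for the part that bears it (a point fixed in the world has none). Each returns a list of dicts, best first, with "confidence" (0 to 1); they miss things now and then, are a little off and sometimes report something else, mostly with a low value. They report only what shows in the picture. A call takes as long as a camera call.
- look_for(picture, thing): "at" ([column, row] in pixels, amid what is visible of it).
- outline_of(picture, thing): "pixels" (480x640 bool, what is visible of it) and "at" ([column, row] in pixels, amid what is visible of it).
The state is a dict: "time_s": time; "qpos": joint angles; "qvel": joint speeds; "effort": joint torques, N m; "ee_pos": TCP position; "ee_rot": TCP orientation; "force": force on the tool from outside, world axes, zero at the start; "torque": the same for the moment, N m; "gripper_width": finger opening in mm; "gripper_force": force on a finger pad.
Only numpy, scipy, OpenCV 4.12 (cv2) and the standard library are available. Lean on these libraries where they do the work, as an engineer would, in place of code of your own. Each camera call takes 0.05 s, during which the arm holds its last target. There are 200 camera calls.

## Working session

There is one attempt and no reset: what is moved stays moved. The work goes in short steps, Python scripts to look and compute and a tool call to move; the robot and the scene stay as the last step left them, time stands still between calls to the robot, and variables do not carry over. Pictures are saved under pics/ and viewed, at most 10 in all, crops included, and the job is handed in when it is done.

Besides the shell and the picture viewer there is one more tool, called as name(argument=value, ...) on one line, values as JSON. servo_tool: Moves the arm, as the interface text tells. Its arguments: {"type":"object","properties":{"steps":{"type":"array","items":{"type":"array"}},"squeeze":{"type":"number"}},"required":["steps"]}

```bash
ls; mkdir -p pics; cat > h.py <<'E'
import numpy as np, cv2
from workcell import state, cams, ticket, look_for, outline_of, env
from scipy.spatial.transform import Rotation as R
def cam2world(p, pc):
    if 'eye' in p: return pc@np.array(p['rotation']).T+np.array(p['eye'])
    T=np.array(p['tool_from_camera']); s=p['st']
    t=pc@T[:3,:3].T+T[:3,3]
    return t@R.from_euler('xyz',s['ee_rot'],degrees=True).as_matrix().T+np.array(s['ee_pos'])
def grab(n):
    s=state(); p=cams.grab_frame(n); p['st']=s; return p
def pts(p, mask=None):
    z=p['z_map']; f=240/np.tan(np.radians(p['fovy']/2))
    v,u=np.nonzero((z>0)&(mask if mask is not None else True))
    d=z[v,u]; pc=np.c_[(u-p['cx'])/f*d, -(v-p['cy'])/f*d, -d]
    return cam2world(p,pc)
def save(p,n): cv2.imwrite('pics/'+n,p['color'][:,:,::-1])
E
python3 - <<'E'
from h import *
s=state(); print(s)
for n in ['top','side']:
    p=grab(n); save(p,n+'1.png'); print(n,{k:p[k] for k in p if k not in('color','z_map','st')})
    for t in ['tester','cover','cover_lip','pocket','part','start_station','start_mouth','start_top','clear_station','fitting','driver','spare_a','screwdriver']:
        try:
            r=outline_of(p,t)
            for q in r[:2]:
                P=pts(p,q['pixels']); print(t,round(q['confidence'],2),np.round(q['at']),np.round(np.median(P,0)) if len(P) else None, np.round(np.percentile(P,[2,98],axis=0)).tolist() if len(P) else None)
        except Exception as e: print(t,e)
E
```

```text
pics
{'time_s': 0.0, 'qpos': array([ 6.72076686e+01,  1.83517253e+01,  8.97083761e+01, -1.24275318e-03,
        7.20436497e+01, -1.14576706e+00]), 'qvel': array([-0.0423452 ,  0.05118714,  0.03918037, -0.10310026,  0.02121522,
       -0.05598233]), 'effort': array([ 5.88061394e-04, -4.12437844e+01, -2.31969184e+01,  7.25784805e-02,
        4.56587272e-02, -1.30205281e-04]), 'ee_pos': array([211.90015319, 533.94664971, 201.50611453]), 'ee_rot': array([-1.79896246e+02, -8.93325066e-04,  1.58353819e+02]), 'force': array([ 0.81762423,  0.00323359, -0.2542568 ]), 'torque': array([-0.01061614, -0.01786876, -0.03460503]), 'gripper_force': 0.0, 'gripper_width': 91.32608627923815}
top {'fovy': 48.910916295760885, 'cx': 315.41004435956074, 'cy': 243.3089166689776, 'eye': array([ 352.14234705,   94.39184803, 1462.8797512 ]), 'rotation': array([ 7.92981444e+00,  5.14561934e-02, -9.02581437e+01]), 'shot': 1}
tester operands could not be broadcast together with shapes (3713,) (3,) 
cover operands could not be broadcast together with shapes (155,) (3,) 
cover_lip operands could not be broadcast tog
[... 1294 characters left out ...]
(7054,) (3,) 
part operands could not be broadcast together with shapes (256,) (3,) 
start_station operands could not be broadcast together with shapes (4731,) (3,) 
start_mouth operands could not be broadcast together with shapes (4680,) (3,) 
start_top operands could not be broadcast together with shapes (262,) (3,) 
clear_station operands could not be broadcast together with shapes (2229,) (3,) 
fitting operands could not be broadcast together with shapes (636,) (3,) 
driver operands could not be broadcast together with shapes (1404,) (3,) 
spare_a operands could not be broadcast together with shapes (221,) (3,) 
screwdriver operands could not be broadcast together with shapes (664,) (3,)
```

```bash
sed -i "s/return pc@np.array(p\['rotation'\]).T/return pc@R.from_euler('xyz',p['rotation'],degrees=True).as_matrix().T/" h.py
python3 - <<'E'
from h import *
for n in ['top','side']:
    p=grab(n); save(p,n+'1.png'); np.savez(n+'1.npz',**{k:p[k] for k in p if k!='st'})
    P=pts(p); print(n,np.median(P[P[:,2]<15][:,2]))
    for t in ['tester','cover','cover_lip','part','start_station','start_top','clear_station','fitting','driver','spare_a','screwdriver']:
            r=outline_of(p,t)
            for q in r[:2]:
                P=pts(p,q['pixels']); print(t,round(q['confidence'],2),np.round(q['at']),np.round(np.median(P,0)) if len(P) else None, np.round(np.percentile(P,[2,98],axis=0)).tolist() if len(P) else None)
E
```

```text
top -1.9197645345377623
tester 0.98 [363. 274.] [470. -28.  64.] [[388.0, -112.0, 44.0], [539.0, 56.0, 243.0]]
cover 0.75 [372. 245.] [513. -37. 240.] [[501.0, -97.0, 175.0], [529.0, 18.0, 248.0]]
cover 0.5 [294. 199.] [684. 154.  19.] [[672.0, 137.0, 4.0], [700.0, 174.0, 28.0]]
cover_lip 0.59 [371. 246.] [513. -44. 240.] [[502.0, -96.0, 69.0], [530.0, 18.0, 248.0]]
cover_lip 0.53 [253. 253.] [522. 260.  59.] [[506.0, 245.0, 51.0], [538.0, 276.0, 64.0]]
part 0.62 [360. 278.] [447. -24.  81.] [[427.0, -40.0, 64.0], [466.0, -10.0, 90.0]]
start_station 0.97 [445. 253.] [ 527. -251.   73.] [[481.0, -302.0, 2.0], [582.0, -207.0, 82.0]]
start_station 0.6 [393. 181.] [ 727. -122.   30.] [[710.0, -210.0, 10.0], [746.0, -25.0, 41.0]]
start_top 0.43 [445. 251.] [ 528. -255.   59.] [[512.0, -273.0, 50.0], [544.0, -240.0, 66.0]]
clear_station 0.56 [255. 253.] [520. 258.  73.] [[476.0, 211.0, 4.0], [568.0, 305.0, 82.0]]
fitting 0.78 [187. 220.] [605. 436.  97.] [[587.0, 419.0, -2.0], [630.0, 462.0, 105.0]]
fitting 0.31 [294. 198.] [684. 154.  19.] [[672.0, 135.0, -2.0], [700.0, 171.0, 28.0]]
driv
[... 762 characters left out ...]
] [ 525. -278.   68.] [[479.0, -307.0, 4.0], [574.0, -213.0, 80.0]]
start_top 0.62 [360. 386.] [ 529. -255.   59.] [[513.0, -267.0, 56.0], [544.0, -242.0, 62.0]]
clear_station 0.83 [285. 209.] [520. 223.  60.] [[475.0, 211.0, 2.0], [569.0, 305.0, 79.0]]
fitting 0.66 [301. 154.] [605. 431.  69.] [[587.0, 420.0, -0.0], [630.0, 465.0, 102.0]]
driver 0.82 [438. 320.] [ 723. -141.   29.] [[709.0, -219.0, 10.0], [743.0, -37.0, 39.0]]
driver 0.54 [297. 306.] [470. -71.  63.] [[385.0, -124.0, 10.0], [541.0, 46.0, 241.0]]
spare_a 0.95 [242. 368.] [ 351. -133.   12.] [[329.0, -149.0, -1.0], [374.0, -116.0, 25.0]]
screwdriver 0.57 [214. 171.] [387. 485.  20.] [[350.0, 457.0, 4.0], [426.0, 522.0, 27.0]]
```

View pics/top1.png

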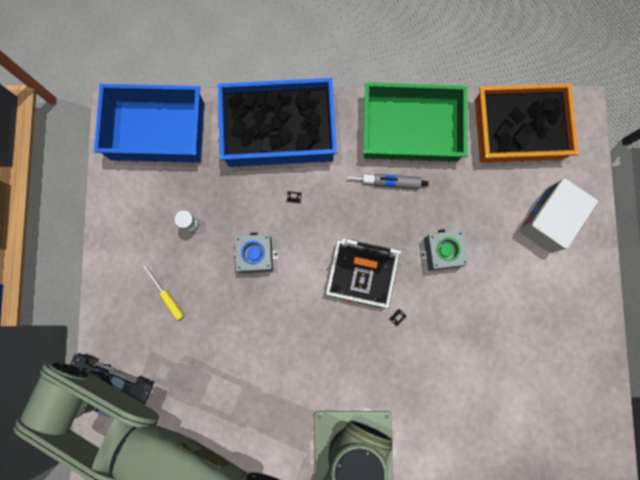

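View pics/side1.png

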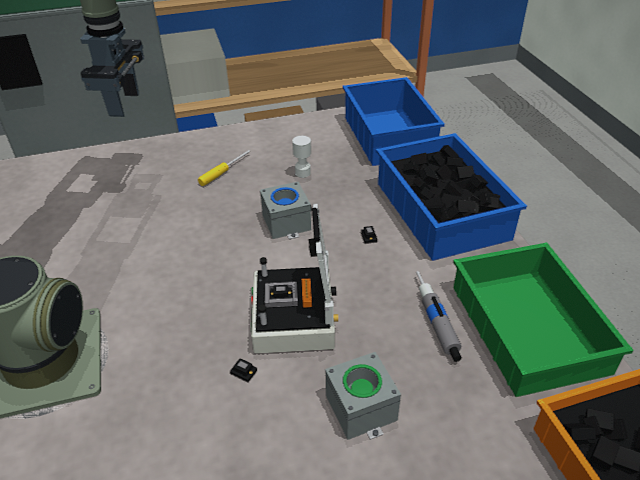

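```bash

python3 - <<'E'
from h import *
for n in ['top','side']:
    p=dict(np.load(n+'1.npz')); P=pts(p)
    m=(abs(P[:,0]-463)<130)&(abs(P[:,1]+30)<125)&(P[:,1]>-170)
    Q=P[m]; D=Q[(Q[:,2]>50)&(Q[:,2]<68)]
    D=D[(D[:,1]>-135)]
    rect=cv2.minAreaRect(D[:,:2].astype(np.float32)); print(n,rect)
    yaw=rect[2]; 
    while yaw>45: yaw-=90
    c=np.array(rect[0]); a=np.radians(yaw); M=np.array([[np.cos(a),-np.sin(a)],[np.sin(a),np.cos(a)]])
    C=Q[Q[:,2]>125]; L=np.c_[(C[:,:2]-c)@M,C[:,2]]
    print(len(C)); 
    for lo in range(120,260,10):
        k=L[(L[:,2]>=lo)&(L[:,2]<lo+10)]
        if len(k): print(lo,len(k),np.round([k[:,0].min(),np.median(k[:,0]),k[:,0].max(),k[:,1].min(),k[:,1].max(),k[:,2].max()],1))
    for nm,c0 in [('g',(528,-255)),('b',(521,258))]:
        m=(np.hypot(P[:,0]-c0[0],P[:,1]-c0[1])<75)&(P[:,2]>66)&(P[:,2]<90); print(nm,cv2.minAreaRect(P[m][:,:2].astype(np.float32)),np.percentile(P[m][:,2],[50,95]))
        m=(np.hypot(P[:,0]-c0[0],P[:,1]-c0[1])<75)&(P[:,2]>77); print(cv2.minEnclosingCircle(P[m][:,:2].astype(np.float32)))
E
```

```text
top ((464.97894287109375, -29.9046630859375), (169.513916015625, 149.37374877929688), 77.3324966430664)
306
120 2 [ 61.   61.   61.   29.9  53.4 125.7]
130 2 [ 60.3  62.9  65.6 -55.2  65.2 132.7]
140 4 [ 58.4  59.2  60.6 -55.8  65.  149.1]
150 1 [ 57.6  57.6  57.6  51.8  51.8 152.3]
160 2 [ 56.2  56.2  56.3  49.8  62.5 164.6]
170 7 [ 45.2  53.5  55.9 -55.1  45.4 178.6]
180 9 [ 38.1  40.7  54.  -11.8  60.5 189.9]
190 48 [ 36.8  45.7  52.4 -55.   58.7 199.4]
200 5 [ 48.8  49.8  56.8 -12.9  65.1 207.5]
210 2 [ 50.7  54.7  58.8 -55.6  58.9 219.8]
220 30 [ 48.7  51.7  58.5 -65.2  63.3 229.9]
230 63 [ 44.9  51.4  56.1 -61.7  65.2 240. ]
240 131 [ 45.   49.6  54.6 -39.6  39.9 248.8]
g ((528.4793090820312, -257.5791931152344), (92.50077056884766, 95.33460235595703), 6.524774551391602) [75.81599049 81.48202408]
((526.822509765625, -258.36529541015625), 62.12189865112305)
b ((522.512451171875, 261.3553466796875), (92.55437469482422, 92.36920928955078), 3.355370283126831) [75.67741209 80.92857839]
((524.677734375, 260.6489562988281), 58.860145568847656)
side ((465.55511474609375, -31.4178619384
[... 332 characters left out ...]
4 179.8]
180 79 [ 35.7  47.1  60.5 -64.4  63.6 189.9]
190 89 [ 35.3  43.3  58.8 -64.6  51.3 199.9]
200 31 [ 47.7  55.1  58.6 -63.4  66.5 209.9]
210 36 [ 50.1  55.1  57.5 -64.   59.6 219.8]
220 67 [ 47.8  53.6  57.2 -65.5  68.1 229.9]
230 94 [ 43.4  51.5  54.5 -63.4  66.1 239.9]
240 173 [ 43.3  48.3  53.3 -38.8  42.6 246.4]
g ((528.15576171875, -255.2359619140625), (93.5353012084961, 97.0813980102539), 6.4054107666015625) [74.94524433 79.29623567]
((528.4547729492188, -258.3490295410156), 63.36336135864258)
b ((522.2719116210938, 262.2591552734375), (93.62845611572266, 100.92549896240234), 3.5013794898986816) [74.43571224 79.05883675]
((517.845458984375, 257.1031188964844), 58.28917694091797)
```

servo_tool(steps=[[255, [0, 0, -40], [0, 0, -0.078]], [255, [0, 0, -40], [0, 0, -0.078]], [255, [0, 0, -20], [0, 0, 0]], [255, [-20, -20, 0], [0, 0, 0]], [255, [-25, -25, 0], [0, 0, 0]], [255, [-25, -25, 0], [0, 0, 0]], [255, [-25, -25, 0], [0, 0, 0]], [255, [-25, -25, 0], [0, 0, 0]], [255, [-25, -25, 0], [0, 0, 0]], [255, [-25, -25, 0], [0, 0, 0]]], squeeze=20)

```text
time_s: 3.6
ee_pos: [341.1, 329.9, 302.5]
ee_rot: [180.0, 0.0, 167.3]
force: [-0.1, 0.2, 0.4]
gripper_width: 14.0
gripper_force: 0.0
```

servo_tool(steps=[[255, [-33, -33, 0], [0, 0, 0]], [255, [-33, -33, 0], [0, 0, 0]], [255, [-33, -33, 0], [0, 0, 0]], [255, [-33, -33, 0], [0, 0, 0]], [255, [-33, -33, 0], [0, 0, 0]], [255, [-33, -33, 0], [0, 0, 0]], [255, [-33, -33, 0], [0, 0, 0]], [255, [-33, -33, 0], [0, 0, 0]], [255, [-33, -33, 0], [0, 0, 0]], [255, [0, 0, 0], [0, 0, 0]]])

```text
time_s: 4.6
ee_pos: [567.2, -28.4, 301.2]
ee_rot: [-179.9, 0.0, 167.0]
force: [0.1, 0.9, -0.2]
gripper_width: 0.7
gripper_force: 0.0
```

servo_tool(steps=[[255, [-5, -12, 0], [0, 0, 0]], [255, [-5, -12, 0], [0, 0, 0]], [255, [0, 0, 0], [0, 0, 0]], [255, [0, 0, 0], [0, 0, 0]], [255, [0, 0, 15], [0, 0, 0]], [255, [0, 0, 15], [0, 0, 0]], [255, [0, 0, 15], [0, 0, 0]], [255, [0, 0, 0], [0, 0, 0]], [255, [0, 0, 0], [0, 0, 0]], [255, [0, 0, 0], [0, 0, 0]]])

```text
time_s: 5.6
ee_pos: [569.9, -49.1, 258.5]
ee_rot: [180.0, 0.1, 167.3]
force: [-0.0, -0.5, 0.0]
gripper_width: 0.1
gripper_force: 0.0
```

```bash

python3 - <<'E'
from h import *
s=state(); print(s['ee_pos'],s['ee_rot'],s['force'],s['time_s'])
p=grab('side'); c=p['color'][160:330,220:440]; cv2.imwrite('pics/s2.png',cv2.resize(c[:,:,::-1],None,fx=3.5,fy=3.5,interpolation=cv2.INTER_CUBIC))
w=grab('wrist'); save(w,'w2.png')
c=np.array([465.3,-30.5]); a=np.radians(-12.7); M=np.array([[np.cos(a),-np.sin(a)],[np.sin(a),np.cos(a)]])
for q in (p,w):
    P=pts(q); L=np.c_[(P[:,:2]-c)@M,P[:,2]]; L=L[(abs(L[:,1])<75)&(L[:,0]>-60)&(L[:,0]<140)]
    for lo in range(200,300,10):
        for nm,k in (('cov',L[(L[:,0]<66)&(L[:,2]>=lo)&(L[:,2]<lo+10)]),('fin',L[(L[:,0]>70)&(L[:,2]>=lo)&(L[:,2]<lo+10)])):
            if len(k): print(nm,lo,len(k),np.round([k[:,0].min(),np.median(k[:,0]),k[:,0].max(),k[:,1].min(),k[:,1].max(),k[:,2].min(),k[:,2].max()],1))
E
```

```text
[569.87828297 -49.07666915 258.52607009] [1.79976869e+02 1.16101919e-01 1.67327554e+02] [-0.0083683  -0.51045604  0.03557971] 5.6
cov 200 24 [ 50.5  55.5  58.8 -63.9  54.3 200.1 208.5]
cov 210 37 [ 49.   56.4  57.9 -65.5  65.  210.2 219.5]
cov 220 78 [ 47.6  54.   57.3 -65.6  69.3 220.1 230. ]
cov 230 89 [ 43.8  52.   55.1 -64.6  65.6 230.1 239.9]
cov 240 168 [ 44.   48.7  53.7 -38.8  40.  240.2 246.2]
fin 260 1 [119.8 119.8 119.8  -1.2  -1.2 270.  270. ]
fin 270 75 [ 87.8 106.1 122.6  -6.6   1.  270.  280. ]
fin 280 101 [ 87.9 104.3 122.6  -7.6  -0.3 280.  290. ]
fin 290 50 [ 87.7 107.2 122.1  -8.9  -2.5 290.1 297.2]
cov 200 10 [ 48.3  48.3  48.4 -12.2  19.4 200.  200.8]
cov 220 173 [ 47.4  50.3  57.6 -61.5  69.  222.4 230. ]
cov 230 1040 [ 44.6  51.7  55.3 -60.8  68.6 230.  240. ]
cov 240 2656 [ 44.2  48.8  54.3 -36.2  43.8 240.1 246. ]
fin 270 226 [ 87.6  88.6  92.2  -3.2  15.5 270.6 280. ]
fin 280 338 [ 87.7  88.5  91.6  -3.9  16.2 280.  290. ]
fin 290 456 [ 87.6  88.5  90.3  -4.8  17.1 290.  300. ]
```

View pics/s2.png

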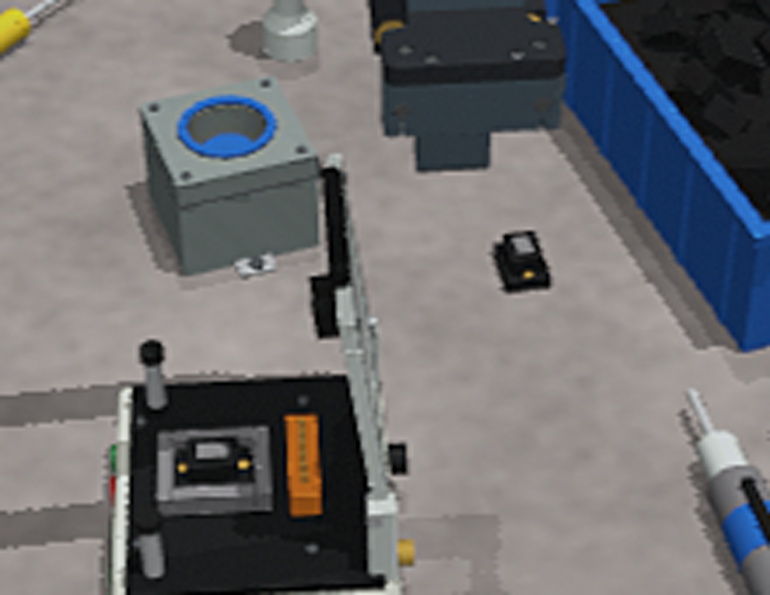

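```bash

python3 - <<'E'
from h import *
print(env, [(a,getattr(env,a)) for a in dir(env) if not a.startswith('_')])
s=state(); print(s['ee_pos'],s['gripper_width'])
p=grab('side'); f=240/np.tan(np.radians(p['fovy']/2)); Rm=R.from_euler('xyz',p['rotation'],degrees=True).as_matrix()
for z in (22,0,-11):
    q=(np.array(s['ee_pos'])-[0,0,z]-p['eye'])@Rm; print(z,p['cx']-f*q[0]/q[2],p['cy']+f*q[1]/q[2],-q[2])
z=p['z_map']
print(np.round(z[185:225:3,345:365:3]))
E
```

```text
<Robot object at 0x7f493d154050> [('Unreachable', <class 'workcell.Unreachable'>), ('finger_overhang', 22.0)]
[569.84558895 -49.28022089 258.37315039] 0.48692463573066264
22 348.1881246908012 221.74500168100775 1027.7124130323682
0 348.388062663533 211.65669779886733 1013.3634032929752
-11 348.4901700991919 206.50464576253248 1006.1888984232787
[[ 868.  871.  870.  868.  870.  871.  872.]
 [ 874.  881.  880.  880.  880.  881.  881.]
 [ 882.  887.  886.  885.  886.  886.  884.]
 [ 888.  889.  889.  889.  888.  889.  890.]
 [ 891.  893.  890.  892.  892.  896.  894.]
 [ 983.  983.  986.  983.  983. 1457. 1464.]
 [ 989.  988.  988.  990.  990. 1455. 1450.]
 [ 994.  996.  992.  996.  996. 1447.    0.]
 [1429. 1435. 1437. 1436. 1435. 1434. 1438.]
 [1421. 1428. 1426. 1432. 1428. 1426. 1421.]
 [1424. 1414. 1425. 1425. 1419. 1419. 1413.]
 [1411. 1409. 1407. 1407. 1409. 1413. 1404.]
 [1400. 1401. 1396. 1401. 1404. 1401. 1397.]
 [1391. 1395. 1389. 1392. 1389. 1391. 1397.]]
```

View pics/w2.png

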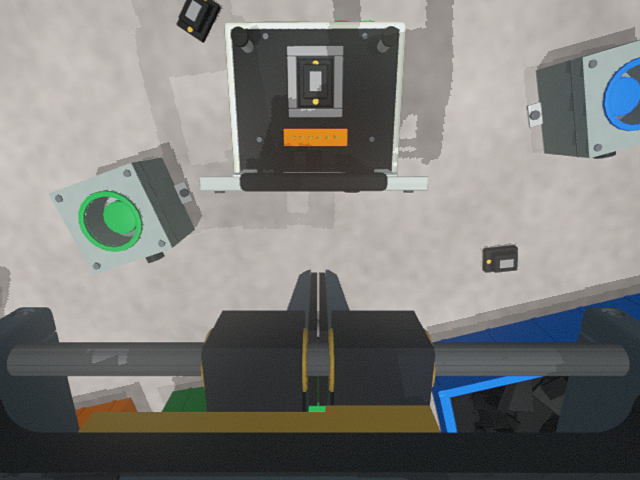

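```bash

python3 - <<'E'
from h import *
w=grab('wrist'); T=w['tool_from_camera']; print(np.round(T,3), w['fovy'])
z=w['z_map']; f=240/np.tan(np.radians(w['fovy']/2)); v,u=np.nonzero(z>0); d=z[v,u]
t=np.c_[(u-w['cx'])/f*d,-(v-w['cy'])/f*d,-d]@T[:3,:3].T+T[:3,3]
for v0 in range(262,312,4):
    m=(v==v0)&(u>295)&(u<340)&(d<400)
    if m.any(): print(v0,np.round(np.median(t[m],0),1),u[m].min(),u[m].max())
print('nodata near tips',(z[262:300,300:335]==0).mean())
E
```

```text
[[ 0.00000e+00  9.56000e-01  2.92000e-01  8.33630e+01]
 [ 1.00000e+00  0.00000e+00 -1.00000e-03  1.39200e+00]
 [-1.00000e-03  2.92000e-01 -9.56000e-01 -1.82815e+02]
 [ 0.00000e+00  0.00000e+00  0.00000e+00  1.00000e+00]] 66.10215988108115
270 [ 17.8   1.4 -12.9] 306 329
274 [ 17.7   1.4 -18. ] 300 335
278 [ 17.6   1.4 -22.8] 298 337
282 [ 17.5   2.1 -27.4] 296 339
286 [ 17.6   1.4 -32.2] 296 339
290 [ 17.7   1.4 -36.5] 296 339
294 [ 17.6   1.4 -40.5] 296 339
298 [ 17.5   1.4 -44.2] 296 339
302 [ 17.5   1.4 -47.9] 296 339
306 [ 17.6   1.4 -51.6] 296 339
310 [ 17.8   1.4 -55.4] 296 339
nodata near tips 0.004511278195488722
```

servo_tool(steps=[[255, [0, -2, 20], [0, 0, 0]], [255, [0, -2, 20], [0, 0, 0]], [255, [10, 0, 0], [0, 0, 0]], [255, [10, 0, 0], [0, 0, 0]], [255, [8, 0, 0], [0, 0, 0]], [255, [6, 0, 0], [0, 0, 0]], [255, [6, 0, 0], [0, 0, 0]], [255, [6, 0, 0], [0, 0, 0]], [255, [6, 0, 0], [0, 0, 0]], [255, [0, 0, 0], [0, 0, 0]]])

```text
time_s: 6.8
ee_pos: [516.9, -41.7, 217.5]
ee_rot: [180.0, -0.0, 167.3]
force: [-0.6, -0.0, 0.2]
gripper_width: 0.4
gripper_force: 0.0
```

```bash
cat > cov.py <<'E'
from h import *
s=state(); print(np.round(s['ee_pos'],1),np.round(s['force'],1),s['time_s'])
c=np.array([465.3,-30.5]); a=np.radians(-12.7); M=np.array([[np.cos(a),-np.sin(a)],[np.sin(a),np.cos(a)]])
print('tcp local',np.round((np.array(s['ee_pos'])[:2]-c)@M,1))
w=grab('wrist'); P=pts(w); T=w['tool_from_camera']
L=np.c_[(P[:,:2]-c)@M,P[:,2]]
# lip/frame points: outside finger, at hinge radius 100..150
r=np.hypot(L[:,0]-62,L[:,2]-104); m=(abs(L[:,1])>20)&(abs(L[:,1])<40)&(r>128)&(r<146)&(L[:,2]>96); L=L[m]; r=r[m]
th=np.degrees(np.arctan2(L[:,2]-104,62-L[:,0])); print('lip',len(L),'theta+offset pct (deg)',np.round(np.percentile(th,[5,50,95]),1), 'inner=th, outer=th+3.4deg', np.round(L.mean(0),1))
E
python3 cov.py
```

```text
[516.9 -41.7 217.5] [-0.6 -0.   0.2] 6.8
tcp local [52.8  0.4]
lip 1641 theta+offset pct (deg) [73.5 75.4 77.2] inner=th, outer=th+3.4deg [ 26.7   5.  239. ]
```

servo_tool(steps=[[255, [9, 0, 5], [0, 0, 0]], [255, [9, 0, 5], [0, 0, 0]], [255, [9, 0, 6], [0, 0, 0]], [255, [9, 0, 6], [0, 0, 0]], [255, [9, 0, 6], [0, 0, 0]], [255, [9, 0, 6], [0, 0, 0]], [255, [7, 0, 8], [0, 0, 0]], [255, [7, 0, 8], [0, 0, 0]], [255, [7, 0, 8], [0, 0, 0]], [255, [0, 0, 0], [0, 0, 0]]])

```text
time_s: 7.85
ee_pos: [442.6, -25.1, 157.9]
ee_rot: [-180.0, -0.2, 167.3]
force: [0.1, -0.2, -0.1]
gripper_width: 0.5
gripper_force: 0.0
```

```bash
python3 cov.py; python3 -c "
from h import *
p=grab('side'); c=p['color'][160:330,220:440]; cv2.imwrite('pics/s3.png',cv2.resize(c[:,:,::-1],None,fx=3,fy=3))"
```

```text
[442.6 -25.1 157.9] [ 0.1 -0.2 -0.1] 7.85
tcp local [-23.3   0.3]
lip 2116 theta+offset pct (deg) [28.9 31.6 32.2] inner=th, outer=th+3.4deg [-54.6   4.7 174.3]
```

View pics/s3.png

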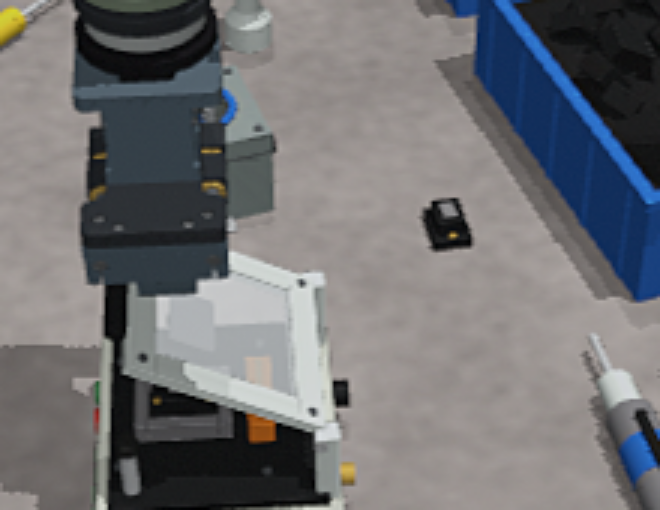

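servo_tool(steps=[[255, [5, 0, 8], [0, 0, 0]], [255, [4, 0, 9], [0, 0, 0]], [255, [4, 0, 9], [0, 0, 0]], [255, [2, 0, 8], [0, 0, 0]], [255, [2, 0, 8], [0, 0, 0]], [255, [1, 0, 5], [0, 0, 0]], [255, [0, 0, 4], [0, 0, 0]], [255, [0, 0, 3], [0, 0, 0]], [255, [0, 0, 2], [0, 0, 0]], [255, [0, 0, 0], [0, 0, 0]]])

```text
time_s: 8.95
ee_pos: [427.2, -21.5, 103.1]
ee_rot: [180.0, 0.0, 167.3]
force: [0.3, 0.0, -0.6]
gripper_width: 0.5
gripper_force: 0.0
```

```bash
python3 cov.py
```

```text
[427.2 -21.5 103.1] [ 0.3  0.  -0.6] 8.95
tcp local [-39.2   0.4]
lip 1908 theta+offset pct (deg) [2.9 4.6 5.1] inner=th, outer=th+3.4deg [-72.1   4.7 114.3]
```

servo_tool(steps=[[255, [0, 0, 1], [0, 0, 0]], [255, [0, 0, 1], [0, 0, 0]], [255, [0, 0, 1], [0, 0, 0]], [255, [0, 0, 0.5], [0, 0, 0]], [255, [0, 0, 0.5], [0, 0, 0]], [255, [0, 0, 0], [0, 0, 0]], [255, [0, 0, 0], [0, 0, 0]], [255, [0, 0, 0], [0, 0, 0]], [255, [0, 0, 0], [0, 0, 0]], [255, [0, 0, 0], [0, 0, 0]]])

```text
time_s: 10.0
ee_pos: [427.4, -21.4, 100.5]
ee_rot: [180.0, 0.1, 167.3]
force: [-2.3, 0.4, 10.9]
gripper_width: 0.5
gripper_force: 5.0
```

```bash
python3 cov.py
```

```text
[427.4 -21.4 100.5] [-2.3  0.4 10.9] 10.0
tcp local [-39.    0.5]
lip 1954 theta+offset pct (deg) [1.5 3.5 4. ] inner=th, outer=th+3.4deg [-72.2   4.7 111.6]
```

servo_tool(steps=[[255, [0, 0, -10], [0, 0, 0]], [255, [0, 0, -25], [0, 0, 0]], [255, [0, 0, -25], [0, 0, 0]], [255, [-25, -34.5, 0], [0, 0, 0]], [255, [-25, -34.5, 0], [0, 0, 0]], [255, [-25, -34.5, 0], [0, 0, 0]], [255, [-25, -34.5, 0], [0, 0, 0]], [255, [-25, -34.5, 0], [0, 0, 0]], [255, [-25, -34.5, 0], [0, 0, 0]], [255, [0, 0, 0], [0, 0, 0]]])

```text
time_s: 11.05
ee_pos: [529.8, -261.0, 159.0]
ee_rot: [-179.9, 0.1, 167.1]
force: [-1.2, 0.6, 0.0]
gripper_width: 0.6
gripper_force: 0.0
```

```bash
cat > g.py <<'E'
from h import *
import sys
s=state(); print(np.round(s['ee_pos'],1),np.round(s['force'],1),s['time_s'])
for n in ('wrist','top','side'):
    w=grab(n); save(w,n+sys.argv[1]+'.png')
    f=240/np.tan(np.radians(w['fovy']/2))
    hsv=cv2.cvtColor(w['color'],cv2.COLOR_RGB2HSV); g=(hsv[...,0]>45)&(hsv[...,0]<80)&(hsv[...,1]>110)
    P=pts(w,g); P=P[np.hypot(P[:,0]-528,P[:,1]+256)<45]
    col=P[P[:,2]>74]; key=P[(P[:,2]<66)&(P[:,2]>48)]
    print(n,len(col),len(key))
    def circ(q):
        A=np.c_[2*q[:,:2],np.ones(len(q))]; x=np.linalg.lstsq(A,(q[:,:2]**2).sum(1),rcond=None)[0]; return np.round([x[0],x[1],np.sqrt(x[2]+x[0]**2+x[1]**2)],1)
    if len(col)>20: print('collar',circ(col),np.round((col.min(0)+col.max(0))/2,1),np.median(col[:,2]))
    if len(key)>20: print('key',np.round((key.min(0)+key.max(0))/2,1),key.min(0),key.max(0),np.median(key[:,2]))
E
python3 g.py 4; python3 cov.py
```

```text
[ 529.8 -261.   159. ] [-1.2  0.6  0. ] 11.05
wrist 1568 1570
collar [ 527.8 -252.7   28.9] [ 528.2 -249.3  183.6] 79.39148493849032
key [ 528.6 -254.    54.9] [ 510.87565286 -271.47380633   48.06148833] [ 546.36957403 -236.50463346   61.74302482] 59.29981037854917
top 60 99
collar [ 528.3 -254.7   28.4] [ 528.  -245.6  182.9] 79.49764877266034
key [ 528.1 -256.5   56.8] [ 511.35201895 -273.93355692   49.63406361] [ 544.79950833 -239.04688562   63.96311502] 59.004755647727734
side 350 256
collar [ 528.5 -256.2   28.8] [ 528.9 -256.1   78.1] 78.55330465914551
key [ 526.6 -253.7   58.7] [ 506.86812109 -269.3532627    54.56226975] [ 546.25630181 -238.0040946    62.826171  ] 58.89209293922124
[ 527.3 -255.9  159. ] [-0.1  0.2 -0.4] 11.2
tcp local [ 110.1 -206.3]Traceback (most recent call last):
  File "cov.py", line 9, in <module>
    th=np.degrees(np.arctan2(L[:,2]-104,62-L[:,0])); print('lip',len(L),'theta+offset pct (deg)',np.round(np.percentile(th,[5,50,95]),1), 'inner=th, outer=th+3.4deg', np.round(L.mean(0),1))
                                                                                                          ~~~~~~~~~~~~~^^^^^^^^^^^^^^
    return _quantile_unchecked(
        a, q, axis, out, overwrite_input, method, keepdims, weights)
    return _ureduce(a,
                    func=_quantile_ureduce_func,
    ...<5 lines>...
                    overwrite_input=overwrite_input,
                    method=method)
    r = func(a, **kwargs)
    result = _quantile(arr,
                       quantiles=q,
    ...<2 lines>...
                       out=out,
                       weights=wgt)
    slices_having_nans = np.isnan(arr[-1, ...])
                                  ~~~^^^^^^^^^
IndexError: index -1 is out of bounds for axis 0 with size 0
```

View pics/wrist4.png

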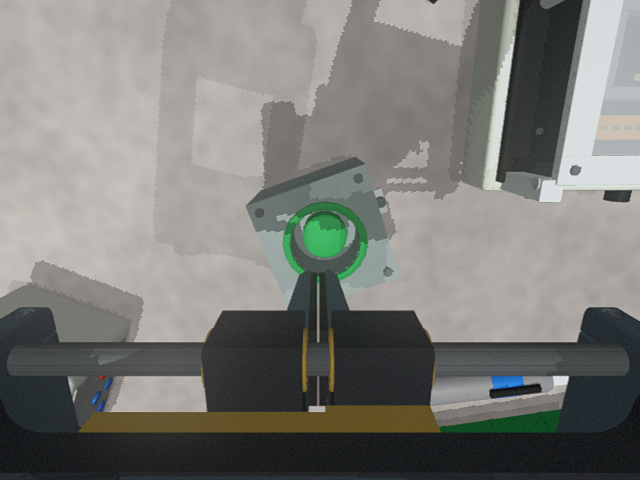

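```bash
python3 g.py 5 | head -4
```

```text
[ 527.3 -255.4  159.2] [ 0.3 -0.  -1.1] 11.25
wrist 1468 1552
collar [ 527.8 -252.9   28.9] [ 528.  -249.8  183.1] 79.32800264560254
key [ 528.8 -254.    54.8] [ 510.78307697 -271.4159775    48.05016737] [ 546.78863405 -236.5023395    61.55818805] 59.30641847271679
```

```bash
python3 - <<'E'
from h import *
s=state(); e=np.array(s['ee_pos']); Rm=R.from_euler('xyz',s['ee_rot'],degrees=True).as_matrix()
for n in ('side','wrist'):
    P=(pts(grab(n))-e)@Rm
    m=(abs(P[:,0])<60)&(abs(P[:,1])<110)&(P[:,2]<20)
    P=P[m]
    for a,b in ((0,8),(8,15),(15,22),(22,40),(40,110)):
        k=(abs(P[:,1])>=a)&(abs(P[:,1])<b)
        if k.any(): print(n,a,b,k.sum(),'lowest tool z',np.round(np.percentile(P[k,2],[98,100]),1))
E
```

```text
side 0 8 743 lowest tool z [-108.  -93.]
side 8 15 750 lowest tool z [-112.1  -95.7]
side 15 22 913 lowest tool z [-112.7 -110.4]
side 22 40 4420 lowest tool z [-107.4  -93. ]
side 40 110 11656 lowest tool z [-98.9 -89.3]
wrist 0 8 13959 lowest tool z [-24.7 -12.1]
wrist 8 15 11697 lowest tool z [-43.7 -15.2]
wrist 15 22 11227 lowest tool z [-97.7 -94. ]
wrist 22 40 17760 lowest tool z [-102.1  -94.1]
wrist 40 110 33149 lowest tool z [-92.4 -89.3]
```

servo_tool(steps=[[255, [-0.7, 0, 17], [0, 0, 0]], [255, [0, 0, 17], [0, 0, 0]], [255, [0, 0, 17], [0, 0, 0]], [255, [0, 0, 17], [0, 0, 0]], [255, [0, 0, 10], [0, 0, 0]], [255, [0, 0, 6], [0, 0, 0]], [255, [0, 0, 6], [0, 0, 0]], [255, [0, 0, 6], [0, 0, 0]], [255, [0, 0, 6], [0, 0, 0]], [255, [0, 0, 0], [0, 0, 0]]])

```text
time_s: 12.5
ee_pos: [528.1, -256.3, 56.6]
ee_rot: [180.0, -0.1, 167.3]
force: [0.3, -0.9, -0.3]
gripper_width: 0.3
gripper_force: 0.0
```

servo_tool(steps=[[255, [0, 0, 4], [0, 0, 0]], [255, [0, 0, 4], [0, 0, 0]], [255, [0, 0, 1], [0, 0, 0]], [255, [0, 0, 1], [0, 0, 0]], [255, [0, 0, 1], [0, 0, 0]], [255, [0, 0, 1], [0, 0, 0]], [255, [0, 0, 1], [0, 0, 0]], [255, [0, 0, 1], [0, 0, 0]], [255, [0, 0, 0], [0, 0, 0]], [255, [0, 0, 0], [0, 0, 0]]])

```text
time_s: 13.5
ee_pos: [528.4, -256.5, 43.4]
ee_rot: [180.0, -0.0, 167.3]
force: [-1.6, 0.4, 4.9]
gripper_width: 0.3
gripper_force: 1.9
```

servo_tool(steps=[[255, [0, 0, 1], [0, 0, 0]], [255, [0, 0, 0.5], [0, 0, 0]], [255, [0, 0, 0.5], [0, 0, 0]], [255, [0, 0, 0], [0, 0, 0]], [255, [0, 0, 0], [0, 0, 0]], [255, [0, 0, 0], [0, 0, 0]], [255, [0, 0, 0], [0, 0, 0]], [255, [0, 0, 0], [0, 0, 0]], [255, [0, 0, 0], [0, 0, 0]], [255, [0, 0, 0], [0, 0, 0]]])

```text
time_s: 14.5
ee_pos: [528.4, -256.5, 41.7]
ee_rot: [180.0, -0.0, 167.3]
force: [-3.0, 0.9, 6.9]
gripper_width: 0.4
gripper_force: 3.2
```

servo_tool(steps=[[255, [0, 0, 0.7], [0, 0, 0]], [255, [0, 0, 0.7], [0, 0, 0]], [255, [0, 0, 0], [0, 0, 0]], [255, [0, 0, 0], [0, 0, 0]], [255, [0, 0, 0], [0, 0, 0]], [255, [0, 0, 0], [0, 0, 0]], [255, [0, 0, 0], [0, 0, 0]], [255, [0, 0, 0], [0, 0, 0]], [255, [0, 0, 0], [0, 0, 0]], [255, [0, 0, 0], [0, 0, 0]]])

```text
time_s: 15.5
ee_pos: [528.5, -256.5, 41.6]
ee_rot: [-180.0, 0.0, 167.3]
force: [-5.5, 2.0, 14.6]
gripper_width: 0.7
gripper_force: 7.0
```

servo_tool(steps=[[255, [0, 0, 0], [0, 0, 0]], [255, [0, 0, 0], [0, 0, 0]], [255, [0, 0, 0], [0, 0, 0]], [255, [0, 0, 0], [0, 0, 0]], [255, [0, 0, 0], [0, 0, 0]], [255, [0, 0, -4], [0, 0, 0]], [255, [0, 0, -8], [0, 0, 0]], [255, [0, 0, -15], [0, 0, 0]], [255, [0, 0, -25], [0, 0, 0]], [255, [0, 0, -25], [0, 0, 0]]])

```text
time_s: 16.5
ee_pos: [529.0, -256.7, 117.2]
ee_rot: [180.0, 0.0, 167.3]
force: [0.8, 0.6, -0.5]
gripper_width: 0.6
gripper_force: 0.0
```

servo_tool(steps=[[255, [0, 0, -30], [0, 0, 0]], [255, [0, 0, -30], [0, 0, 0]], [255, [0, 0, -30], [0, 0, 0]], [255, [0, 0, -20], [0, 0, 0]], [255, [0, 0, 0], [0, 0, 0]], [255, [0, 0, 0], [0, 0, 0]], [255, [0, 0, 0], [0, 0, 0]], [255, [0, 0, 0], [0, 0, 0]], [255, [0, 0, 0], [0, 0, 0]], [255, [0, 0, 0], [0, 0, 0]]])

```text
time_s: 17.5
ee_pos: [528.4, -256.4, 226.2]
ee_rot: [180.0, -0.1, 167.3]
force: [0.8, 0.3, -0.4]
gripper_width: 0.8
gripper_force: 0.0
```

```bash
python3 g.py 6; python3 - <<'E'
from h import *
p=grab('top'); P=pts(p)
c=np.array([465.3,-30.5]); a=np.radians(-12.7); M=np.array([[np.cos(a),-np.sin(a)],[np.sin(a),np.cos(a)]])
for n in ('top','side'):
    P=pts(grab(n)); L=np.c_[(P[:,:2]-c)@M,P[:,2]]
    for lo in (-80,-70,0,40):
        k=(L[:,0]>lo)&(L[:,0]<lo+10)&(abs(L[:,1])>55)&(abs(L[:,1])<62)&(L[:,2]>90)
        if n and k.any(): print(n,lo,k.sum(),np.median(L[k,2]))
c=p['color'][200:340,280:500]; cv2.imwrite('pics/t6.png',cv2.resize(c[:,:,::-1],None,fx=3,fy=3))
E
```

```text
[ 528.4 -256.4  226.2] [ 0.8  0.3 -0.4] 17.5
wrist 1189 1044
collar [ 527.8 -252.4   29.2] [ 528.6 -249.6  217.3] 79.38106050926288
key [ 528.6 -254.1   55.3] [ 510.75923912 -271.66506797   48.13357515] [ 546.41647607 -236.48880641   62.4326975 ] 59.290735953243086
top 70 136
collar [ 528.3 -256.2   28.2] [ 526.7 -255.5   80.3] 79.53306518295494
key [ 528.2 -256.8   57.3] [ 511.57578792 -274.79390869   48.80462193] [ 544.87568147 -238.78849826   65.72510363] 58.811729495466466
side 349 256
collar [ 528.5 -256.2   28.8] [ 529.1 -255.2   78.4] 78.61800986703247
key [ 529.  -253.6   58.3] [ 510.86444263 -269.02511186   53.76261011] [ 547.06480978 -238.11474123   62.91901107] 58.908154439534826
top -70 9 114.3337397399107
top 0 22 112.58810344681797
top 40 19 111.09222457928877
side -70 13 110.48200594645994
side 0 34 111.69811309495242
side 40 30 111.23322658850014
```

View pics/side6.png

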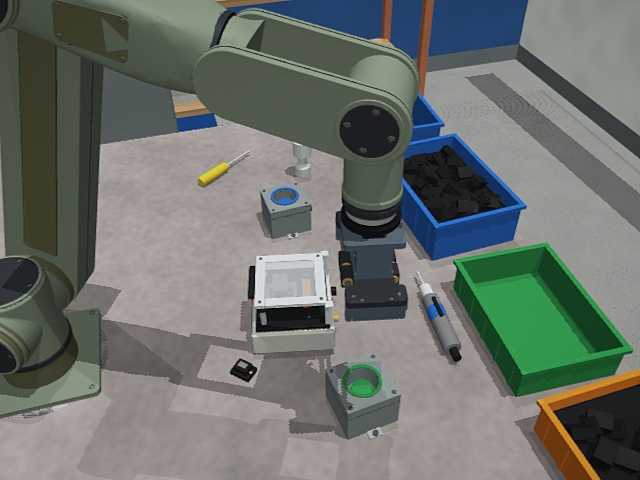

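```bash
python3 -c "
from h import *
print(ticket.job_done())"
```

```text
the job is handed in; nothing more can be done
None
```

The cover is shut, and the green key was held against its stop for more than a second and came back up. The arm is clear, nothing else was touched on the bench, and the job is handed in, though the hand-in reported no pass or fail.

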